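# Find the loose platform bolt and hold its locking flap open

## Task

Let the air out of the scanner's isolation platform by pressing the valve's plunger right down to its stop, then tap the three bolt heads from above until you find the loose one, which sinks under the tap and stays down. Take the lug of that bolt's locking flap and lift the flap to at least 45 degrees so that a colleague can get a wrench on the bolt, and finish while still holding it up: do not let go. Leave the other two flaps shut and do not knock over or shove the things lying about.

Things in the scene. Friction and masses are not known exactly. Their poses are not given: they have to be found in the camera images.
- platform: Aluminium isolation platform, 300 x 310 mm, 60 mm high, fixed; origin at the centre of its underside, x pointing away from the robot, y to the left, z up. Three bolt stations stand 98 mm apart in a row along its front (-x) edge, bolts 90 mm in front of the origin; on its rear part a white scanner, 90 mm high, its front face 93 mm behind the flaps' hinge line.
- plunger (a joint): Spring plunger of the air valve: 0 up, 0.014 m pressed down to its stop; the spring takes about 2 N to start and 9 N at the stop, and returns the plunger.
- plunger_top (a point): Centre of the top of the plunger's black mushroom head (36 mm across, 101 mm above the table when up), which stands alone on the grey valve box with a gauge (85 x 85 x 60 mm) beside the platform. It moves straight down.
- bolt_a (a joint): How far the left (+y in the platform's frame) bolt has sunk into its bore: 0 as found. A tight bolt does not move (1 to 2 mm at most when pressed hard); the loose one sinks 0.008 m against about 4 N of friction and stays down where it is left.
- bolt_a_top (a point): Centre of the top of the left (+y in the platform's frame) bolt's hexagonal steel head, 25 mm across, 81 mm above the table as found; it stands 14 mm out of a 34 mm square window in its flap, with the flap's lug 40 mm in front of it.
- flap_a (a joint): Angle of the left (+y in the platform's frame) dark steel locking flap: 0 shut (level), grows as its front edge is lifted, stop at 1.3 rad. Spring and weight shut it when let go (about 1.5 N at the lug). The plate is 4 mm thick, 60 mm wide, its upper face 67 mm above the table when shut. The hinge axis runs along the platform's y behind the bolt, 65 mm above the table.
- flap_a_lug (a point): Point inside the upright pull lug of the left (+y in the platform's frame) flap, 9 mm below its top, 74 mm in front of the hinge axis and 25 mm above it when shut; it swings up and backwards. The dark steel lug is 10 mm thick (x), 24 mm wide (y, along the hinge), 32 mm tall. Held across the 24 mm it can pivot between the fingers. Axes as the platform's when shut.
- bolt_b (a joint): How far the middle bolt has sunk into its bore: 0 as found. A tight bolt does not move (1 to 2 mm at most when pressed hard); the loose one sinks 0.008 m against about 4 N of friction and stays down where it is left.
- bolt_b_top (a point): Centre of the top of the middle bolt's hexagonal steel head, 25 mm across, 81 mm above the table as found; it stands 14 mm out of a 34 mm square window in its flap, with the flap's lug 40 mm in front of it.
- flap_b (a joint): Angle of the middle dark steel locking flap: 0 shut (level), grows as its front edge is lifted, stop at 1.3 rad. Spring and weight shut it when let go (about 1.5 N at the lug). The plate is 4 mm thick, 60 mm wide, its upper face 67 mm above the table when shut. The hinge axis runs along the platform's y behind the bolt, 65 mm above the table.
- flap_b_lug (a point): Point inside the upright pull lug of the middle flap, 9 mm below its top, 74 mm in front of the hinge axis and 25 mm above it when shut; it swings up and backwards. The dark steel lug is 10 mm thick (x), 24 mm wide (y, along the hinge), 32 mm tall. Held across the 24 mm it can pivot between the fingers. Axes as the platform's when shut.
- bolt_c (a joint): How far the right (-y in the platform's frame) bolt has sunk into its bore: 0 as found. A tight bolt does not move (1 to 2 mm at most when pressed hard); the loose one sinks 0.008 m against about 4 N of friction and stays down where it is left.
- bolt_c_top (a point): Centre of the top of the right (-y in the platform's frame) bolt's hexagonal steel head, 25 mm across, 81 mm above the table as found; it stands 14 mm out of a 34 mm square window in its flap, with the flap's lug 40 mm in front of it.
- flap_c (a joint): Angle of the right (-y in the platform's frame) dark steel locking flap: 0 shut (level), grows as its front edge is lifted, stop at 1.3 rad. Spring and weight shut it when let go (about 1.5 N at the lug). The plate is 4 mm thick, 60 mm wide, its upper face 67 mm above the table when shut. The hinge axis runs along the platform's y behind the bolt, 65 mm above the table.
- flap_c_lug (a point): Point inside the upright pull lug of the right (-y in the platform's frame) flap, 9 mm below its top, 74 mm in front of the hinge axis and 25 mm above it when shut; it swings up and backwards. The dark steel lug is 10 mm thick (x), 24 mm wide (y, along the hinge), 32 mm tall. Held across the 24 mm it can pivot between the fingers. Axes as the platform's when shut.
- oil: Bystander: amber oil bottle, 30 mm across, 65 mm high; loose, origin at the centre of its underside.
- wood_block: Bystander: dark wood sample, 70 x 35 x 25 mm; loose, origin at the centre of its underside.
- slide_box: Bystander: white slide box, 100 x 160 x 34 mm; loose, origin at the centre of its underside.
- jar: Bystander: jar with a white lid, 56 mm across, 75 mm high; loose, origin at the centre of its underside.
- driver: Bystander: screwdriver, 160 mm long, lying on the table; loose, origin in its middle.
- objective: Bystander: steel objective, 32 mm across, 42 mm high, standing on the platform between the flaps' hinges and the scanner; loose, origin at the centre of its underside.
- wood_disc: Bystander: square wood sample, 50 x 50 x 18 mm; loose, origin at the centre of its underside.

How it is judged:
On the way, in this order (a step that is already met when the one before it is completed fails the run):
1. the plunger is pressed down to its stop (value of joint plunger above 0.012 m), for 0.1 s.
2. the loose bolt has been tapped and has sunk (value of joint any of bolt_a, bolt_b, bolt_c above 0.0045 m), for 0.1 s.
At the end, for the whole second after the job is handed in: The loose bolt stands sunk by more than 4.5 mm, its flap is held up at more than 0.7 rad (40 degrees) by the fingers touching it with more than 0.3 N, and the other two flaps are shut (below 0.2 rad) (((value of joint bolt_a above 0.0045 m and value of joint flap_a above 0.7 rad and contact force between the fingers and flap_a above 0.3 N and value of joint each of flap_b, flap_c below 0.2 rad) or (value of joint bolt_b above 0.0045 m and value of joint flap_b above 0.7 rad and contact force between the fingers and flap_b above 0.3 N and value of joint each of flap_a, flap_c below 0.2 rad) or (value of joint bolt_c above 0.0045 m and value of joint flap_c above 0.7 rad and contact force between the fingers and flap_c above 0.3 N and value of joint each of flap_a, flap_b below 0.2 rad))); the arm keeps its last pose, push and grip.
It fails at once if the flap of a bolt that has not been found loose is lifted ((value of joint bolt_a below 0.0045 m and value of joint flap_a above 0.45 rad) or (value of joint bolt_b below 0.0045 m and value of joint flap_b above 0.45 rad) or (value of joint bolt_c below 0.0045 m and value of joint flap_c above 0.45 rad)).
It fails at once if a bystander is shoved more than 50 mm or knocked over (distance of any of oil, wood_block, slide_box, jar, driver, objective, wood_disc from where it was at the start of the episode above 0.05 m or angle between any of oil, wood_block, slide_box, jar, objective, wood_disc's own z axis and vertical above 0.6 rad).
It also fails if it takes over 58 s, if anything falls off the work surface, if the arm or the gripper's body presses on something with over 40 N, if the wrist force passes 120 N, or if a joint passes its speed limit or range.

## Robot

A 6-joint arm with a two-finger parallel gripper is mounted at the origin on the work surface. World frame = base frame: x ahead of the robot, y to its left, z up, the work surface at z = 0. Lengths are in m, angles in rad, forces in N, time in s.
With the tool pointing down it reaches from about 0.4 to 0.825 m from the base axis. Payload 7 kg.
Tool frame: the origin (TCP) lies midway between the tips of the shut fingers; the grasp point (between the pads) lies 19 mm behind it (bot.tcp_to_grasp is the distance from the TCP to the grasp point, in m); z points along the fingers, y is the line along which they close (so a half turn about z gives the same grasp; the last joint's range is limited). The gripper opens to 85 mm and grips with 20 to 120 N. Pads are 22 mm wide; open, the fingers measure 114 mm over their backs; the gripper's body (76 mm by 85 mm) begins 54 mm behind the grasp point. The pads swing forward as they close: fully open they stand 13 mm farther back than shut.
Start: joints at [1.633, 0.359, 0.012, 0, -1.224, -0.288], TCP at [0.151, 0.658, 0.231] pointing down, gripper open.
Joint ranges: [-3.07, 3.07], [-1.43, 2.12], [-1.02, 1.25], [-3.03, 1.67], [-3.05, -0], [-3.03, 3.03]. Speed limits (rad/s): [2.39, 2.39, 3.01, 3.14, 3.14, 3.14].

## Interface

Orientations are given as a 3x3 rotation matrix whose columns are the frame's x, y, z axes.
In Python, from workcell import bot, optics, hand_in gives the robot as it stands. The module is installed in compiled form; this text tells all that it offers.
- The arm moves only by the shell command python3 -m pendant 'ROWS' [FORCE]. ROWS is JSON, a list of rows, each a list of 3 entries, a list of its own where there are three numbers: the shift along the tool's x, y, z in cm, then the turn, a rotation vector about the tool's x, y, z in degrees, then the opening, from 0 (shut) to 1 (fully open). In form: [[[dx, dy, dz], [rx, ry, rz], hand], ...]. A call has 1 to 5 rows; each row shifts and turns the commanded pose from where the row before left it, along the tool's axes as they then stand; what a row does not reach is not made up. A row lasts 1/8 s, in which the tool goes at most 62.5 mm and 10.7 degrees, less where a joint would pass 70% of its speed; a pose out of reach is approached as far as the arm can. A call is refused whole if a number of a shift passes 6.25 or a number of a turn 10.7, either way. A call with a gripper value outside its range is refused whole. The fingers move at their own pace and stop on an object; FORCE is the grip in N (left out, the last holds). Time passes only in rows, so rows that do not move let the fingers close. It gives the time, the measured TCP pose, the force, the opening and the grip force at its end, in the units of the state.
- bot.sense(): the state, without advancing time (a new reading comes with each control period).
- optics.snapshot(name): name is "side" or "top" or "wrist"; returns a dict with "img" (420x560x3 uint8, red, green, blue), "range_z" (420x560 float32, m along the optical axis (not along the pixel's ray), 0 where there is no reading), "K" (3x3 intrinsics, pixels), "camera_from_world" (4x4, takes a point from world to camera coordinates). Camera axes: x right, y down, z forward; pixel columns grow to the right and rows downward; lengths in m; the calibration is good to about 2 mm. A picture is of the moment at which its call begins.
- hand_in(): hands the job in; it is judged then, once.
The state is a dict: "t": time; "qpos": joint angles; "joint_velocities": joint speeds; "joint_efforts": joint torques, N m; "tcp_pos": TCP position; "ee_rot": TCP orientation; "contact_force": force on the tool from outside, world axes, zero at the start; "moment": the same for the moment, N m; "opening": finger opening in m; "grip_force": force on a finger pad.
Only numpy, scipy, OpenCV 4.12 (cv2) and the standard library are available. Lean on these libraries where they do the work, as an engineer would, in place of code of your own. Each camera call takes 0.05 s, during which the arm holds its last target. There are 200 camera calls.

## Working session

There is one attempt and no reset: what is moved stays moved. The work goes in short steps, Python scripts to look and compute and a shell command to move; the robot and the scene stay as the last step left them, time stands still between calls to the robot, and variables do not carry over. Pictures are saved under pics/ and viewed, at most 10 in all, crops included, and the job is handed in when it is done.

```bash
mkdir -p pics; cat > h.py <<'E'
import numpy as np, cv2
from workcell import bot, optics
def snap(n, save=None):
    s=optics.snapshot(n)
    if save: cv2.imwrite('pics/'+save, s['img'][:,:,::-1])
    return s
def cloud(s):
    h,w=s['range_z'].shape; u,v=np.meshgrid(np.arange(w),np.arange(h)); z=s['range_z']
    K=s['K']; p=np.stack([(u-K[0,2])/K[0,0]*z,(v-K[1,2])/K[1,1]*z,z],-1)
    T=np.linalg.inv(s['camera_from_world']); P=p@T[:3,:3].T+T[:3,3]; P[z==0]=np.nan
    return P
def rel(target):
    """shift in tool axes, cm, from the measured TCP to a world point"""
    b=bot.sense(); return (np.array(b['ee_rot']).T@(np.array(target)-b['tcp_pos'])*100).round(2)
E
python3 - <<'E'
from h import *
for n in ['top','side']:
    s=snap(n,n+'1.png'); np.savez(n+'1.npz',P=cloud(s),img=s['img'],K=s['K'],T=s['camera_from_world'])
b=bot.sense(); print(b['t'],np.round(b['tcp_pos'],3),np.round(b['ee_rot'],3),b['contact_force'],b['opening'],bot.tcp_to_grasp)
E
```

```text
0.1 [0.151 0.657 0.231] [[ 0.975 -0.224 -0.   ]
 [-0.224 -0.975 -0.001]
 [ 0.     0.001 -1.   ]] [-0.33570501 -0.91220511  0.58572849] 0.08540919130375102 0.0187
```

View pics/top1.png

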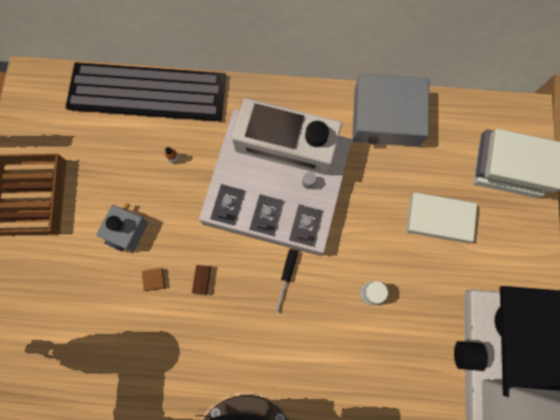

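View pics/side1.png

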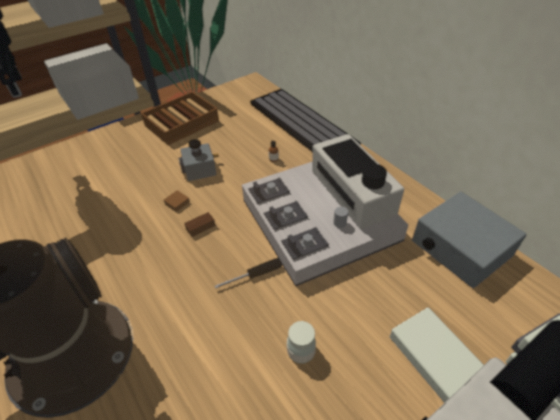

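Top view: plunger head at (115,224), flaps at about (228,203), (267,215) and (307,224), scanner at (287,135), objective at (310,181), driver at (288,275). The side view agrees.

```bash
python3 - <<'E'
from h import *
d=np.load('top1.npz'); P=d['P']; img=d['img']; z=P[...,2]
def reg(u0,v0,u1,v1): m=np.zeros(z.shape,bool); m[v0:v1,u0:u1]=1; return m
print('table z',np.nanmedian(z[300:340,200:260]))
m=reg(190,80,370,260)&(abs(z-.06)<.004)
pm=reg(190,80,370,260)&(z>.045)
m=m.astype(np.uint8)
pts=P[pm][:,:2].astype(np.float32)
print('platform all>45mm rect',cv2.minAreaRect(pts)); 
m=reg(90,195,150,260)
for lo,hi in((.05,.07),(.09,.115)):
    k=m&(z>lo)&(z<hi); q=P[k]; print('valve',lo,k.sum(),q.mean(0).round(4),(q[:,:2].min(0)+q[:,:2].max(0))/2,np.ptp(q[:,:2],axis=0), np.median(q[:,2]), cv2.minAreaRect(q[:,:2].astype(np.float32)))
hsv=cv2.cvtColor(img,cv2.COLOR_RGB2HSV)
dark=(hsv[...,2]<85)&reg(195,170,340,260)&(z>.055)
n,l,st,c=cv2.connectedComponentsWithStats(dark.astype(np.uint8))
for i in range(1,n):
    if st[i,4]>150:
        q=P[l==i]; print('flap',st[i],q.mean(0).round(4),cv2.minAreaRect(q[:,:2].astype(np.float32)))
for n_,b in dict(objective=(295,165,325,195),oil=(155,140,185,170),jar=(355,275,395,310)).items():
    k=reg(*b)&(z>(.08 if n_=='objective' else .03)); print(n_,P[k].mean(0).round(3),np.nanmax(z[k]))
cv2.imwrite('pics/c1.png',cv2.resize(img[90:270,95:365,::-1],None,fx=2.9,fy=2.9,interpolation=cv2.INTER_CUBIC))
E
```

```text
table z -4.03121309644483e-05
platform all>45mm rect ((0.7096178531646729, -0.06207945942878723), (0.35493719577789307, 0.46740785241127014), 79.35778045654297)
valve 0.05 1062 [0.4775 0.34   0.059 ] [0.48128753 0.34301754] [0.10463158 0.10309913] 0.059199429080947885 ((0.47656968235969543, 0.34568774700164795), (0.0866256058216095, 0.09574835002422333), 71.5578384399414)
valve 0.09 192 [0.4811 0.3428 0.0996] [0.48143088 0.34410314] [0.034203   0.03394067] 0.09978333707341569 ((0.4811045527458191, 0.34381672739982605), (0.033346302807331085, 0.033627700060606), 6.535215854644775)
flap [212 185  32  39 627] [0.5513 0.0875 0.0698] ((0.5548959970474243, 0.08831292390823364), (0.057424869388341904, 0.08610831201076508), 79.81399536132812)
flap [251 196  31  39 583] [ 0.5322 -0.007   0.0701] ((0.5368127226829529, -0.008326292037963867), (0.05769806727766991, 0.08550167083740234), 79.56863403320312)
flap [291 206  30  39 529] [ 0.512  -0.1041  0.0706] ((0.5183846950531006, -0.10434319078922272), (0.05658858269453049, 0.0851188376545906), 80.22711181640625)
objective [ 0.636 -0.107  0.101] 0.13145178732517682
oil [0.679 0.248 0.048] 0.06894933816163373
jar [ 0.371 -0.272  0.068] 0.08044008140903913
```

View pics/c1.png

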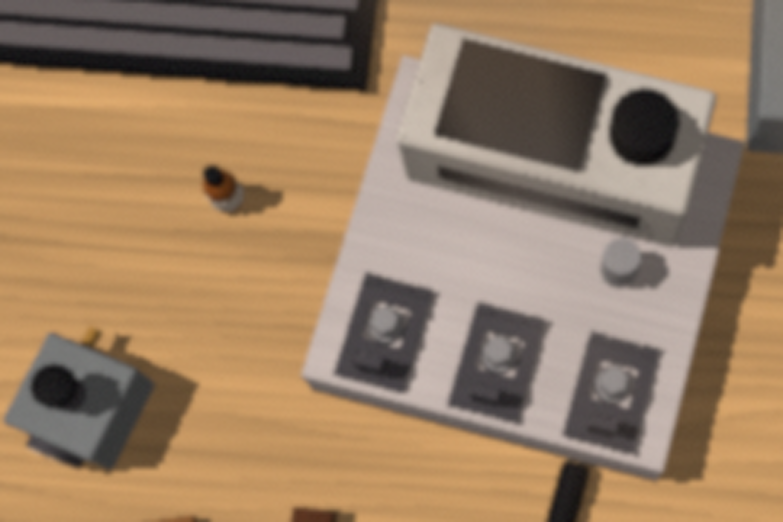

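```bash
cat >> h.py <<'E'
def ray(u,v,h,K,T):
    W=np.linalg.inv(T); d=W[:3,:3]@np.linalg.inv(K)@[u,v,1]; o=W[:3,3]
    return o+d*(h-o[2])/d[2]
E
python3 - <<'E'
from h import *
d=np.load('top1.npz')
for u,v in ((388,322),(502,352),(616,382)):
    print('bolt',ray(95+u/2.9,90+v/2.9,.081,d['K'],d['T']).round(4))
X=np.array([.983,-.186,0])
print(rel([.481,.343,.231]))
E
```

```text
bolt [0.5594 0.084  0.081 ]
bolt [ 0.5415 -0.0118  0.081 ]
bolt [ 0.5239 -0.1066  0.081 ]
[ 3.920e+01  2.326e+01 -1.000e-02]
```

```bash
python3 -m pendant '[[[4.9,2.9,0],[0,0,0],0],[[4.9,2.9,0],[0,0,0],0],[[4.9,2.9,0],[0,0,0],0],[[4.9,2.9,0],[0,0,0],0],[[4.9,2.9,0],[0,0,0],0]]' 40
python3 -m pendant '[[[4.9,2.9,0],[0,0,0],0],[[4.9,2.9,0],[0,0,0],0],[[4.9,2.9,0],[0,0,0],0],[[0,0,0],[0,0,0],0],[[0,0,0],[0,0,0],0]]'
python3 - <<'E'
from h import *
print(rel([.481,.343,.115])); R=np.array(bot.sense()['ee_rot']);print(R.round(3))
s=snap('wrist','w1.png'); P=cloud(s); k=(P[...,2]>.09)&(P[...,2]<.108); print(k.sum(),np.median(P[k],0) if k.any() else '')
E
```

```text
t: 0.72
tcp_pos: [0.3584, 0.4601, 0.2311]
ee_rot: [[0.975, -0.224, -0.0], [-0.224, -0.975, -0.0], [-0.0, 0.0, -1.0]]
contact_force: [1.3, 0.7, -0.6]
opening: 0.0003
grip_force: 0.0
t: 1.35
tcp_pos: [0.4812, 0.3436, 0.2309]
ee_rot: [[0.974, -0.225, -0.001], [-0.225, -0.974, -0.0], [-0.0, 0.001, -1.0]]
contact_force: [-0.1, -0.1, 0.7]
opening: -0.0001
grip_force: 0.0
[-0.    0.06 11.59]
[[ 0.974 -0.225 -0.001]
 [-0.225 -0.974 -0.   ]
 [-0.     0.001 -1.   ]]
1595 [0.4826968  0.34698361 0.10002405]
```

View pics/w1.png

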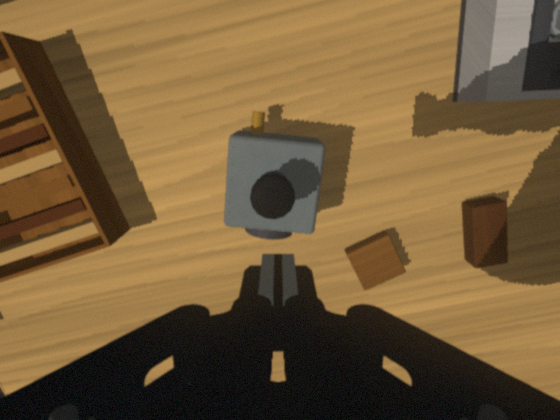

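The wrist view shows the plunger head at (272,194), just ahead of the shut fingertips, and its position agrees within 3 mm. I'll press it now.

```bash
python3 -m pendant '[[[0.1,0,5],[0,0,0],0],[[0,-0.1,5],[0,0,0],0],[[0,0,2.5],[0,0,0],0],[[0,0,1],[0,0,0],0],[[0,0,0.5],[0,0,0],0]]'
python3 -m pendant '[[[0,0,0.4],[0,0,0],0],[[0,0,0.2],[0,0,0],0],[[0,0,0],[0,0,0],0],[[0,0,0],[0,0,0],0]]'
```

```text
t: 2.02
tcp_pos: [0.4816, 0.3452, 0.0917]
ee_rot: [[0.975, -0.222, -0.001], [-0.222, -0.975, -0.001], [-0.0, 0.001, -1.0]]
contact_force: [-4.1, -1.8, 6.6]
opening: -0.0001
grip_force: 3.1
t: 2.52
tcp_pos: [0.482, 0.3453, 0.0872]
ee_rot: [[0.975, -0.223, 0.0], [-0.223, -0.975, 0.001], [0.0, -0.001, -1.0]]
contact_force: [-6.5, -1.7, 8.9]
opening: -0.0001
grip_force: 4.0
```

```bash
python3 -m pendant '[[[0,0,0.3],[0,0,0],0],[[0,0,0.2],[0,0,0],0],[[0,0,0],[0,0,0],0],[[0,0,0],[0,0,0],0]]'
```

```text
t: 3.02
tcp_pos: [0.4824, 0.3455, 0.0866]
ee_rot: [[0.975, -0.222, 0.003], [-0.222, -0.975, 0.002], [0.002, -0.003, -1.0]]
contact_force: [-19.1, -8.1, 42.0]
opening: 0.0001
grip_force: 21.2
```

The force jumped to 42 N with the tip at 0.0866, so the plunger is on its stop. Next is bolt a, with a look from above first.

```bash
python3 -m pendant '[[[0,0,-5],[0,0,0],0],[[0,0,-4],[0,0,0],0],[[2.6,4.7,-2],[0,0,0],0],[[2.6,4.7,-2],[0,0,0],0],[[2.6,4.7,0],[0,0,0],0]]'
python3 -m pendant '[[[2.6,4.7,0],[0,0,0],0],[[2.6,4.7,0],[0,0,0],0],[[0,0,0],[0,0,-2.2],0],[[0,0,0],[0,0,0],0],[[0,0,0],[0,0,0],0]]'
python3 - <<'E'
from h import *
s=snap('wrist','w2.png'); np.savez('w2.npz',P=cloud(s),img=s['img'],K=s['K'],T=s['camera_from_world'])
E
```

```text
t: 3.65
tcp_pos: [0.5285, 0.1898, 0.214]
ee_rot: [[0.975, -0.222, 0.006], [-0.222, -0.975, 0.004], [0.005, -0.005, -1.0]]
contact_force: [0.8, -0.1, 0.4]
opening: 0.0001
grip_force: 0.0
t: 4.28
tcp_pos: [0.5567, 0.0873, 0.211]
ee_rot: [[0.983, -0.186, 0.001], [-0.186, -0.983, 0.001], [0.001, -0.001, -1.0]]
contact_force: [0.7, -0.2, 0.8]
opening: 0.0001
grip_force: 0.0
```

View pics/w2.png

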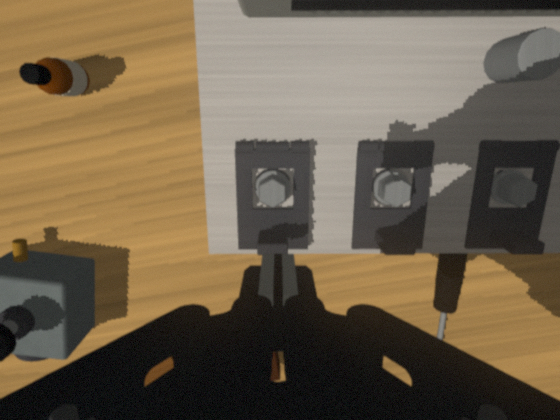

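Wrist view: bolt heads at (273,186), (393,185) and (515,187), and the flaps are square to the image, so the yaw is right.

```bash
python3 - <<'E'
from h import *
d=np.load('w2.npz');P=d['P']
for u,v in ((273,186),(393,185),(515,187)):
    p=ray(u,v,.081,d['K'],d['T']); q=P[v-25:v+25,u-25:u+25].reshape(-1,3); q=q[(q[:,2]>.077)&(q[:,2]<.085)]
    print(p.round(4),len(q),q.mean(0).round(4),rel(p))
# plate of flap a (z .067)
for a,b in((230,320),(350,440)):
    q=P[125:255,a:b].reshape(-1,3);q=q[abs(q[:,2]-.067)<.003];print(cv2.minAreaRect(q[:,:2].astype(np.float32)))
E
```

```text
[0.5667 0.0885 0.081 ] 639 [0.5616 0.0903 0.0803] [ 0.96 -0.28 12.98]
[ 0.5503 -0.003   0.081 ] 657 [ 0.5439 -0.0052  0.0802] [ 1.04  9.01 12.98]
[ 0.5311 -0.0958  0.081 ] 686 [ 0.5261 -0.1008  0.0803] [ 0.89 18.48 12.97]
((0.5540039539337158, 0.09177273511886597), (0.06012457236647606, 0.09253944456577301), 79.59455108642578)
((0.535912036895752, -0.004618056118488312), (0.060945115983486176, 0.09244293719530106), 79.62044525146484)
```

```bash
python3 -m pendant '[[[0.4,0,5],[0,0,0],0],[[0,0,5],[0,0,0],0],[[0,0,2.5],[0,0,0],0],[[0,0,0.5],[0,0,0],0],[[0,0,0.4],[0,0,0],0]]'
python3 -m pendant '[[[0,0,0],[0,0,0],0],[[0,0,0],[0,0,0],0]]'
```

```text
t: 4.95
tcp_pos: [0.5595, 0.0861, 0.08]
ee_rot: [[0.983, -0.184, -0.001], [-0.184, -0.983, -0.002], [-0.001, 0.002, -1.0]]
contact_force: [-27.8, 1.0, 63.5]
opening: -0.0002
grip_force: 31.5
t: 5.2
tcp_pos: [0.5593, 0.0862, 0.0802]
ee_rot: [[0.983, -0.184, -0.0], [-0.184, -0.983, -0.001], [-0.0, 0.001, -1.0]]
contact_force: [-18.4, -1.1, 36.4]
opening: 0.0
grip_force: 18.4
```

Bolt a is tight: the tip stopped at 0.080 with 36 N. On to bolt b.

```bash
python3 -m pendant '[[[0,0,-5],[0,0,0],0],[[0,4.9,0],[0,0,0],0],[[0,4.9,0],[0,0,0],0],[[0,0,0],[0,0,0],0],[[0,0,3],[0,0,0],0]]'
python3 -m pendant '[[[0,0,1],[0,0,0],0],[[0,0,0.5],[0,0,0],0],[[0,0,0.3],[0,0,0],0],[[0,0,0.2],[0,0,0],0],[[0,0,0],[0,0,0],0]]'
```

```text
t: 5.82
tcp_pos: [0.5446, -0.0096, 0.0986]
ee_rot: [[0.983, -0.186, 0.006], [-0.186, -0.983, 0.001], [0.006, -0.003, -1.0]]
contact_force: [0.1, 0.7, -0.2]
opening: 0.0002
grip_force: 0.0
t: 6.45
tcp_pos: [0.5426, -0.0103, 0.0766]
ee_rot: [[0.983, -0.186, 0.001], [-0.186, -0.983, 0.0], [0.001, -0.0, -1.0]]
contact_force: [-0.2, -1.2, 0.1]
opening: 0.0001
grip_force: 0.1
```

```bash
python3 -m pendant '[[[0,0,0.3],[0,0,0],0],[[0,0,0.2],[0,0,0],0],[[0,0,0.1],[0,0,0],0],[[0,0,0],[0,0,0],0]]'
```

```text
t: 6.95
tcp_pos: [0.5428, -0.0104, 0.0728]
ee_rot: [[0.983, -0.185, 0.002], [-0.185, -0.983, -0.0], [0.002, -0.0, -1.0]]
contact_force: [-9.5, 2.8, 27.1]
opening: -0.0
grip_force: 13.2
```

Bolt b sank to 0.073 and stopped there with 27 N, so it is the loose one. I'll raise, move over the lug, open and look.

```bash
python3 -m pendant '[[[0,0,-5],[0,0,0],0],[[-4,0,-5],[0,0,0],0.7],[[0,0,0],[0,0,0],0.7],[[0,0,0],[0,0,0],0.7],[[0,0,0],[0,0,0],0.7]]'
python3 - <<'E'
from h import *
s=snap('wrist','w3.png'); P=cloud(s);np.savez('w3.npz',P=P,img=s['img'],K=s['K'],T=s['camera_from_world'])
R=np.array([[.983,-.186,0],[-.186,-.983,0],[0,0,-1]])
b=np.array(bot.sense()['tcp_pos'])
for lo,hi in((.0715,.0765),(.079,.084),(.086,.102)):
    k=(P[...,2]>lo)&(P[...,2]<hi)&(P[...,0]<.6)
    n,l,st,c=cv2.connectedComponentsWithStats(k.astype(np.uint8))
    for i in range(1,n):
        if st[i,4]>40: q=P[l==i]; print(lo,st[i],q.mean(0).round(4),((q.mean(0)-b)@R*100).round(2),'size',np.ptp(q@R,axis=0).round(3))
E
```

```text
t: 7.58
tcp_pos: [0.5036, -0.0034, 0.1679]
ee_rot: [[0.982, -0.187, -0.002], [-0.187, -0.982, -0.001], [-0.002, 0.001, -1.0]]
contact_force: [-0.6, 0.6, -0.7]
opening: 0.0598
grip_force: 0.0
0.0715 [116 135  23  30 103] [0.5631 0.0813 0.0739] [ 4.27 -9.44  9.39] size [0.019 0.011 0.005]
0.0715 [400 134  22  30  94] [ 0.5309 -0.0948  0.0742] [4.38 8.47 9.36] size [0.019 0.011 0.005]
0.0715 [253 136  33  35 739] [ 0.5434 -0.006   0.0725] [ 3.95 -0.49  9.53] size [0.022 0.021 0.003]
0.0715 [393 203  38  17 100] [ 0.4899 -0.0919  0.0739] [0.29 8.95 9.39] size [0.01  0.023 0.005]
0.0715 [110 205  37  15 109] [0.5242 0.0927 0.0741] [ 0.23 -9.84  9.37] size [0.01  0.024 0.005]
0.079 [100 137  34  38 753] [0.5611 0.0899 0.0799] [  3.91 -10.25   8.79] size [0.024 0.021 0.003]
0.079 [404 136  36  37 901] [ 0.5257 -0.1018  0.0804] [4.   9.25 8.74] size [0.023 0.022 0.004]
0.079 [252 207  36   4  86] [5.087e-01 5.000e-04 8.150e-02] [ 0.42 -0.48  8.63] size [0.001 0.023 0.005]
0.079 [397 206  40  18 117] [ 0.4899 -0.0915  0.0815] [0.29 8.91 8.63] size [0.01  0.024 0.005]
0.079 [103 208  40  15 123] [0.524  0.0924 0.0815] [ 0.22 -9.81  8.63] size [0.01  0.024 0.005]
0.086 [400 209  46  21 841] [ 0.4877 -0.0937  0.0961] [0.11 9.16 7.17] size [0.01  0.024 0.014]
0.086 [ 92 211  47  20 846] [0.5228 0.0956 0.0959] [  0.04 -10.1    7.19] size [0.01  0.025 0.014]
0.086 [250 210  38  21 762] [0.5053 0.0011 0.0966] [ 0.07 -0.48  7.12] size [0.011 0.024 0.015]
```

View pics/w3.png

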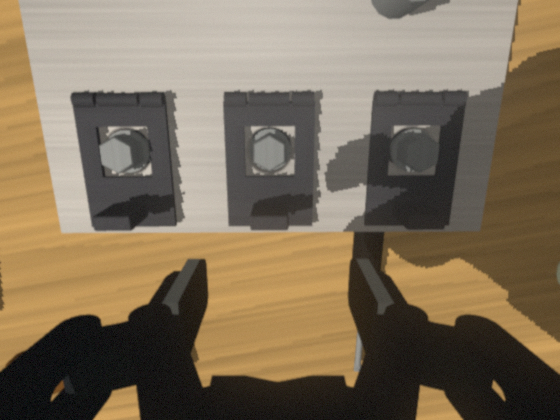

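Middle bolt at (268,152) has its top at 72.5 mm, so it is sunk. Its lug is at about (269,220), 0 to 5 mm off-centre along the closing line. I'll descend and grip.

```bash
python3 -m pendant '[[[0,-0.3,4],[0,0,0],0.7],[[0.1,0,3.5],[0,0,0],0.7],[[0,0,1.5],[0,0,0],0.7],[[0,0,0.4],[0,0,0],0.7],[[0,0,0],[0,0,0],0.7]]'
python3 -m pendant '[[[0,0,0],[0,0,0],0.2],[[0,0,0],[0,0,0],0.1],[[0,0,0],[0,0,0],0.1],[[0,0,0],[0,0,0],0.1],[[0,0,0],[0,0,0],0.1]]' 30
```

```text
t: 8.25
tcp_pos: [0.5059, -0.0004, 0.0755]
ee_rot: [[0.983, -0.186, 0.0], [-0.186, -0.983, -0.0], [0.0, 0.0, -1.0]]
contact_force: [0.3, -0.0, 0.1]
opening: 0.06
grip_force: 0.0
t: 8.88
tcp_pos: [0.5062, 0.0013, 0.0761]
ee_rot: [[0.983, -0.186, 0.003], [-0.186, -0.983, 0.002], [0.002, -0.003, -1.0]]
contact_force: [-3.2, 10.2, 4.4]
opening: 0.0232
grip_force: 32.9
```

```bash
python3 -m pendant '[[[0,-0.15,0],[0,0,0],0.1],[[0.6,0,-1.24],[0,0,0],0.1],[[0.8,0,-1.12],[0,0,0],0.1],[[0,0,0],[0,0,0],0.1]]'
python3 -m pendant '[[[1.0,0,-0.96],[0,0,0],0.1],[[0,0,0],[0,0,0],0.1],[[0,0,0],[0,0,0],0.1]]'
```

```text
t: 9.38
tcp_pos: [0.5195, -0.0011, 0.0992]
ee_rot: [[0.982, -0.187, 0.0], [-0.187, -0.982, 0.001], [-0.0, -0.001, -1.0]]
contact_force: [-1.8, 6.5, -0.0]
opening: 0.0231
grip_force: 32.1
t: 9.75
tcp_pos: [0.5288, -0.0028, 0.1083]
ee_rot: [[0.982, -0.187, -0.0], [-0.187, -0.982, 0.001], [-0.001, -0.001, -1.0]]
contact_force: [-2.3, 6.4, 0.2]
opening: 0.0228
grip_force: 31.6
```

Still held at 23 mm. I'll carry on along the arc.

```bash
python3 -m pendant '[[[1.15,0,-0.78],[0,0,0],0.1],[[1.25,0,-0.57],[0,0,0],0.1],[[0.65,0,-0.2],[0,0,0],0.1],[[0,0,0],[0,0,0],0.1],[[0,0,0],[0,0,0],0.1]]'
python3 - <<'E'
from h import *
s=snap('side'); cv2.imwrite('pics/s4.png',cv2.resize(s['img'][130:290,210:420,::-1],None,fx=3.5,fy=3.5,interpolation=cv2.INTER_CUBIC))
P=cloud(snap('wrist','w4.png'))
E
```

```text
t: 10.38
tcp_pos: [0.5588, -0.0084, 0.1238]
ee_rot: [[0.982, -0.187, -0.0], [-0.187, -0.982, 0.001], [-0.001, -0.001, -1.0]]
contact_force: [-1.9, 8.1, 0.6]
opening: 0.0236
grip_force: 29.5
```

View pics/s4.png

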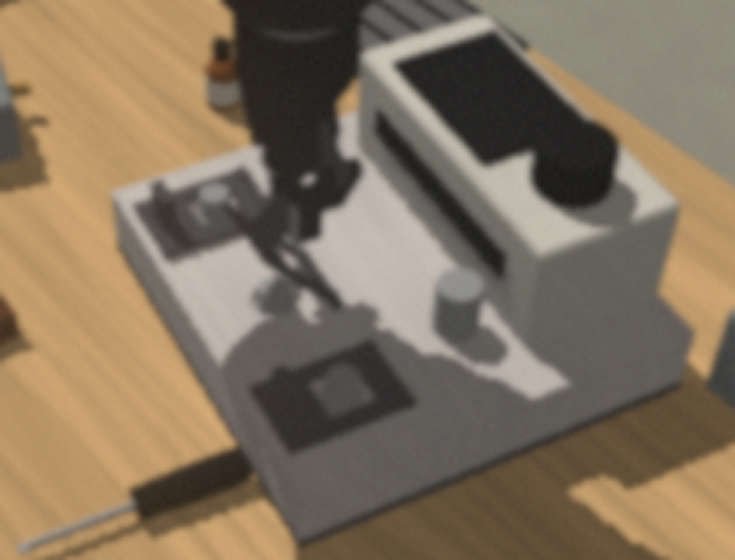

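View pics/w4.png

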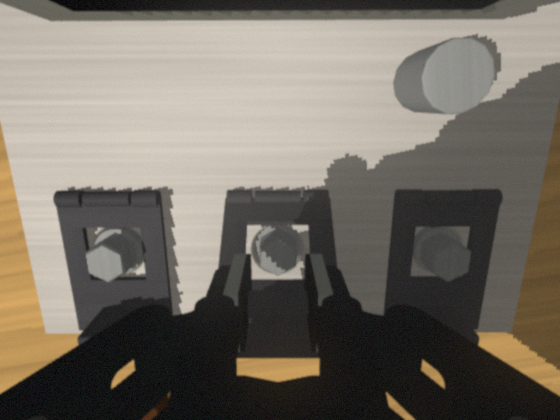

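Side view: the middle flap is raised steeply, with its lug in the fingers at (300,215). The bolt shows below at (275,295) and both other flaps are shut. I'll check the angle by depth.

```bash
python3 - <<'E'
from h import *
P=cloud(snap('wrist')); X=np.array([.983,-.186,0])
q=P[200:355,245:315].reshape(-1,3); q=q[(q[:,2]>.075)&(q[:,2]<.14)]
x=q@X; 
for u in(235,320):
    print([(round(float(P[v,u]@X),3),round(float(P[v,u,2]),3)) for v in range(190,300,12)])
print([(round(float(P[v,280]@X),3),round(float(P[v,280,2]),3)) for v in range(285,355,8)])
print(bot.sense()['grip_force'],bot.sense()['t'])
E
```

```text
[(0.574, 0.064), (0.568, 0.07), (0.563, 0.075), (0.558, 0.081), (0.553, 0.087), (0.549, 0.093), (0.562, 0.135), (0.562, 0.146), (0.562, 0.156), (0.561, 0.162)]
[(0.574, 0.065), (0.568, 0.069), (0.563, 0.075), (0.558, 0.082), (0.553, 0.086), (0.549, 0.093), (0.562, 0.135), (0.562, 0.146), (0.561, 0.154), (0.56, 0.16)]
[(0.537, 0.109), (0.551, 0.141), (0.549, 0.143), (0.547, 0.146), (0.543, 0.145), (0.535, 0.138), (0.527, 0.132), (0.519, 0.127), (0.518, 0.131)]
29.44725662469864 10.525
```

The plate's slope is about 49°, and the lug is held with 29 N.

```bash
python3 -c "
from workcell import hand_in
print(hand_in())"
```

```text
the job is handed in; nothing more can be done
None
```

I pressed the plunger to its stop, found the middle bolt (b) loose and sunk 8 mm, and handed the job in with its flap held up at about 49° and the other two flaps shut; no verdict came back.

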